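Lift a fresh casting out of its open die with tongs

ROBOT

A 6-joint arm with a two-finger parallel gripper is mounted at the origin on the work surface. World frame = base frame: x ahead of the robot, y to its left, z up, the work surface at z = 0. Lengths are in mm, angles in rad, forces in N, time in s.
With the tool pointing down it reaches from about 350 to 875 mm from the base axis. Payload 4.2 kg.
Tool frame: the origin (TCP) lies between the finger pads; the fingertips stand 11 mm ahead of it and the grasp point (between the pads) lies 8 mm behind it; z points along the fingers, y is the direction in which the jaws open and shut (so a half turn about z gives the same grasp; the last joint's range is limited). The gripper opens to 85 mm and grips with 20 to 120 N. Pads are 22 mm wide; open, the fingers measure 114 mm over their backs; the gripper's body (76 mm by 85 mm) begins 54 mm behind the grasp point. The pads swing forward as they close: fully open they stand 13 mm farther back than shut.
Start: joints at [1.461, 0.385, 0.008, 0, -1.194, -0.259], TCP at [225.277, 582.966, 242.312] pointing down, gripper open.
Joint ranges: [-3.14, 3.14], [-1.21, 2.06], [-1.07, 1.41], [-3.16, 2.05], [-2.99, -0.16], [-3.1, 3.1]. Speed limits (rad/s): [2.79, 2.79, 3.14, 3.14, 3.14, 3.14].

INTERFACE

Orientations are given as a unit quaternion [x, y, z, w].
In Python, from bench import * gives the robot as it stands. The module is installed in compiled form; this text tells all that it offers.
- The arm moves only by the tool drive_tool, never from a script. Its argument "increments" is a list of rows, each a list of 3 entries, a list of its own where there are three numbers: the gripper command: -1 is shut, 1 is fully open, values between are in proportion, then the shift along the tool's x, y, z scaled (see below), then the turn about the tool's z scaled (see below). In form: [[hand, [tx, ty, tz], turn], ...]. A call has 1 to 20 rows; each row shifts and turns the commanded pose from where the row before left it, along the tool's axes as they then stand; what a row does not reach is not made up. The controller multiplies each number of a shift by 0.3 m and each number of a turn by 2 rad. A row lasts 1/8 s, in which the tool goes at most 62.5 mm and 10.7 degrees, less where a joint would pass 70% of its speed; a pose out of reach is approached as far as the arm can. A call with a number of a shift or a turn outside -1 to 1 is refused whole. A call with a gripper value outside its range is refused whole. The fingers move at their own pace and stop on an object; the grip force is fixed at half the most. Time passes only in rows, so rows that do not move let the fingers close. It gives the time, the measured TCP pose, the force and the opening at its end, in the units of the state.
- read_state(): the state, without advancing time (a new reading comes with each control period).
- get_image(name): name is "side" or "top"; returns the picture (384x512x3 uint8, red, green, blue); there is no depth.
- calibration(name): a dict with "fovy" (degrees; the focal length in pixels is half the picture's height over the tangent of half this angle, whatever the lens; pixels are square), "cx", "cy" (the principal point, pixels), "k1" (the pictures are not rectified: a ray, as slopes to the right and down, at radius r is drawn at 1 + k1 r^2 times it, then the intrinsics apply), "R" (3x3) and "t" (3): a world point X has camera coordinates R X + t. Camera axes: x right, y down, z forward; pixel columns grow to the right and rows downward; lengths in mm; the calibration is good to about 2 mm. A picture is of the moment at which its call begins. calibration takes no time and is no camera call.
- job_done(): hands the job in, once; it reports no verdict.
The state is a dict: "clock": time; "joints": joint angles; "joint_vel": joint speeds; "joint_efforts": joint torques, N m; "position": TCP position; "ee_rot": TCP orientation; "contact_force": force on the tool from outside, world axes, zero at the start; "wrist_torque": the same for the moment, N m; "gripper_width": finger opening in mm.
Only numpy, scipy, OpenCV 4.12 (cv2) and the standard library are available. Lean on these libraries where they do the work, as an engineer would, in place of code of your own. Each camera call takes 0.05 s, during which the arm holds its last target.

TASK

Pick up the spring tongs, close their jaws on the upright sprue of the casting that still sits in the open die, lift the casting straight up out of the cavity and finish holding it in the tongs, still and upright, over the die and at least 8 cm above its seat: do not put it down or let go. It is freshly cast, so never touch it with the gripper or arm, and do not drop it on the bench; leave everything else on the bench undisturbed, including the castings that are already cooling.

Things in the scene. Friction and masses are not known exactly. Their poses are not given: they have to be found in the camera images.
- tongs: Steel spring tongs, 240 mm long, 24 mm high, 0.135 kg, lying on their side: the two arms stand on edge and open sideways, parallel to the bench. Origin: on the underside (bench level as they lie), midway between the arms at mid-grip, also the balance point. x points to the jaws (centred at x = 105 mm), y to the left arm, z up. A bow joins the arms at x = -120 mm; they pivot at -105 mm.
- tongs_jaws (a point): Midpoint between the jaws of the tongs, 105 mm ahead of their origin, 12 mm above their underside. The jaws are steel vees 25 mm long, 24 mm high. Narrowest gap between them: 50 mm when free, about 32 mm with the grip sleeves squeezed to 40 mm, 8 mm with the arms parallel (28 mm over the sleeves), which is when the vees are closed on a 16 mm stub.
- tongs_left: Left arm of the tongs: steel strip 16 mm high. Origin at its pivot, at the underside; x runs along the arm to the jaw. It has a flat black grip sleeve 75 mm long and 24 mm high, centred beside the tongs' origin, to be squeezed from both sides along the tongs' y. Width over both sleeves: 49 mm free (each arm splayed 0.10 rad), 28 mm with the arms parallel. Both arms move equally.
- tongs_right: Right arm, mirror image of the left. The tongs spring open: the squeeze at the sleeves rises from 3 N (starting) to 5.5 N (40 mm wide) and 8.5 N (arms parallel); what is squeezed beyond that reaches the jaws at half strength. They can be carried half squeezed (sleeves 40 mm wide) with the jaws still open; squeeze on to close the jaws.
- casting: The casting in the die: bare aluminium, about 0.10 kg. Flange disc 52 mm in diameter, 12 mm thick; on it a hub 30 mm in diameter, 8 mm high; on that the sprue, an upright round stub 16 mm in diameter, 46 mm tall. Origin: centre of the flange's underside, z up along the sprue. Loose in the cavity with 1.5 mm of play all round; flange flush with the die's face, hub and sprue above it.
- casting_sprue (a point): Centre of the top of that casting's sprue, 66 mm above the casting's origin. The graspable sprue reaches from here 46 mm down.
- die: Lower half of a casting die: dark steel block 110 (x) by 140 (y) by 45 mm high, fixed to the bench, with a clamp 26 mm high reaching 32 mm out at each x end. Origin: centre of its underside. In the middle of the top a round cavity; at y = +56 and -56 mm guide pillars 12 mm in diameter stand 22 mm above the face. x points away from the robot within 0.35 rad; no pillars on that line.
- die_cavity (a point): Centre of the mouth of the cavity (55 mm in diameter, 12 mm deep), in the top face of the die, 45 mm above the bench.
- cooled_a: A cooled casting of the same shape as the one in the die, standing sprue up on the bench between the tongs and the die. Origin under its flange. Leave alone.
- cooled_b: Another cooled casting, standing on the low wire cooling rack (140 by 200 mm, 24 mm high) at the right. Leave alone.
- cooled_c: A third cooled casting on the same rack. Leave alone.
- release_can: Spray can of release agent, 56 mm in diameter, about 170 mm tall, standing at the left. Origin under its middle. Leave alone.
- coating_jar: Jar of die coating, 72 mm in diameter, 85 mm tall, standing at the left. Origin under its middle. Leave alone.
- wire_brush: Wire brush 200 mm long, 30 mm wide, 22 mm high, lying on its side along x on the bench between the tongs and the die. Origin under its middle. Leave alone.
Things that resemble listed ones, but are neither listed nor needed, are in the scene too. What is shaped like the casting but yellow is not meant. Leave any yellow look-alike of the tongs alone.

How it is judged (in metres and radians):
On the way, in this order (a step that is already met when the one before it is completed fails the run):
1. the tongs are gripped by the fingers and lifted off the bench (height (world z) of tongs above 0.03 m and contact force between the fingers and tongs above 1 N and contact force between tongs and table below 0.1 N), for 0.2 s.
2. both jaws press on the casting while it still sits in the die (contact force between each of tongs_left, tongs_right and casting above 1 N and distance of casting from where it was at the start of the episode below 0.012 m), for 0.1 s.
At the end, for the whole second after the job is handed in: Gripper holds the tongs, both jaws press the casting (over 1 N each), its underside is 75 mm or more above its seat, within 80 mm of the die's middle, tilted under 0.4 rad, still (under 0.03 m/s); die, bench, gripper and arm do not touch it, nor bench or die the tongs (z of casting in the frame of die_cavity above 0.063 m and horizontal distance between casting and die below 0.08 m and angle between casting's own z axis and vertical below 0.4 rad and linear speed of casting below 0.03 m/s and contact force between each of tongs_left, tongs_right and casting above 1 N and contact force between the fingers and tongs above 1 N and contact force between each of casting, tongs and die below 0.1 N and contact force between each of casting, tongs and table below 0.1 N and contact force between casting and the fingers below 0.1 N and contact force between casting and the arm below 0.1 N); the arm keeps its last pose, push and grip.
It fails at once if the fresh casting is touched by the gripper or the arm (contact force between any of the fingers, the arm and casting above 0.5 N).
It fails at once if the fresh casting is dropped on the bench (contact force between casting and table above 0.3 N).
It fails at once if something else on the bench is shifted by more than 25 mm (distance of any of cooled_a, cooled_b, cooled_c, release_can, coating_jar, wire_brush from where it was at the start of the episode above 0.025 m).
It also fails if it takes over 45 s, if anything falls off the work surface, if the arm or the gripper's body presses on something with over 40 N, if the wrist force passes 120 N, or if a joint passes its speed limit or range.

## Working session

There is one attempt and no reset: what is moved stays moved. The work goes in short steps, Python scripts to look and compute and a tool call to move; the robot and the scene stay as the last step left them, time stands still between calls to the robot, and variables do not carry over. Pictures are saved under pics/ and viewed, and the job is handed in when it is done.

Besides the shell and the picture viewer there is one more tool, called after "Emit:" by a JSON object that holds its "fn" and its "kwargs". drive_tool: Moves the arm, as the interface text tells. Shifts and turns lie within -1 to 1; 1 stands for 0.3 m of shift or 2 rad of turn. Its arguments: {"type":"object","properties":{"increments":{"type":"array"}},"required":["increments"]}

```bash
mkdir -p pics
python3 - <<'E'
from bench import *
import cv2
s=read_state();print(s)
for n in("side","top"):
    im=get_image(n);cv2.imwrite(f"pics/{n}0.png",im[:,:,::-1]);c=calibration(n);print(n,c)
E
```

```text
{'clock': 0.0, 'joints': array([ 1.46059008e+00,  3.85551949e-01,  6.62460623e-03, -4.76344724e-04,
       -1.19399574e+00, -2.58576557e-01]), 'joint_vel': array([-1.28820121e-03, -2.23392920e-03, -8.45754579e-05, -4.34100226e-04,
        8.07008218e-04, -5.62036560e-04]), 'joint_efforts': array([ 8.72661549e-04, -3.92292166e+01,  1.88399827e+01,  4.18606728e+00,
       -4.69198159e-03,  2.55731990e-06]), 'position': array([225.0993502 , 582.45910523, 241.22722097]), 'ee_rot': array([ 9.83031323e-01, -1.83434560e-01, -1.41947249e-04,  1.07685796e-03]), 'contact_force': array([-0.37268526,  0.34326037,  1.50572012]), 'wrist_torque': array([-0.00056085, -0.00646833, -0.01789074]), 'gripper_width': 85.41300710578373}
side {'fovy': 50.50247698120225, 'cx': 254.24479033844835, 'cy': 190.60358515691323, 'k1': -0.12603141505844506, 'R': array([[-0.98734586, -0.158504  ,  0.00496378],
       [-0.10426208,  0.62524335, -0.77343401],
       [ 0.11948882, -0.7641644 , -0.63385739]]), 't': array([ 463.62854301,  137.24391733, 1322.59075242])}
top {'fovy': 49.94319822372535, 'cx': 263.3679148987833, 'cy': 191.8655558233632, 'k1': -0.03780362077779499, 'R': array([[ 0.01708668, -0.99976994,  0.01296611],
       [-0.99176928, -0.01859287, -0.12668071],
       [ 0.12689264, -0.01069483, -0.9918588 ]]), 't': array([ -53.29555507,  501.76066698, 1135.31925495])}
```

View pics/side0.png

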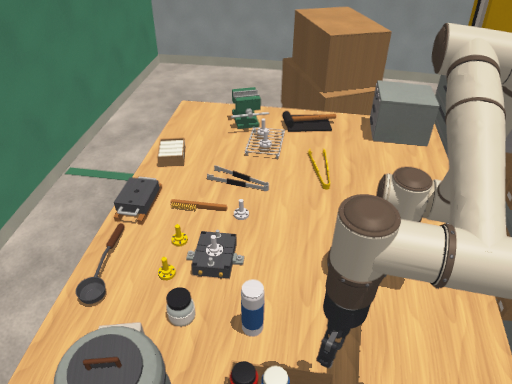

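View pics/top0.png

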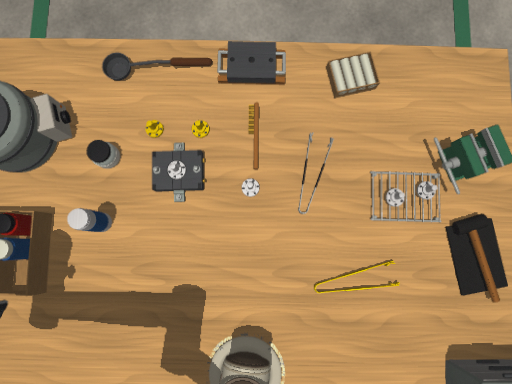

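```bash
cat > h.py <<'E'
import numpy as np, cv2
from bench import *
def K(n):
    c=calibration(n); f=192/np.tan(np.radians(c["fovy"])/2); return c,f
def ray(n,uv):
    c,f=K(n); d=np.array([(uv[0]-c["cx"])/f,(uv[1]-c["cy"])/f]); s=d.copy()
    for _ in range(30): s=d/(1+c["k1"]*(s@s))
    R=np.array(c["R"]);return -R.T@c["t"], R.T@np.array([s[0],s[1],1])
def onz(n,uv,z):
    o,d=ray(n,uv); return o+d*(z-o[2])/d[2]
def proj(n,X):
    c,f=K(n); p=np.array(c["R"])@X+c["t"]; s=p[:2]/p[2]; s=s*(1+c["k1"]*(s@s)); return s*f+[c["cx"],c["cy"]]
def tri(a,b):
    o1,d1=ray("top",a);o2,d2=ray("side",b)
    A=np.c_[d1,-d2];t=np.linalg.lstsq(A,o2-o1,rcond=None)[0]
    p,q=o1+d1*t[0],o2+d2*t[1];return (p+q)/2,np.linalg.norm(p-q)
def crop(src,u0,u1,v0,v1,s,out):
    im=cv2.imread(src)[v0:v1,u0:u1];cv2.imwrite(out,cv2.resize(im,None,fx=s,fy=s,interpolation=cv2.INTER_CUBIC))
E
python3 - <<'E'
from h import *
crop("pics/top0.png",285,355,120,225,5.7,"pics/t_tongs.png")
crop("pics/top0.png",140,270,135,215,6,"pics/t_die.png")
crop("pics/side0.png",150,300,150,290,4.2,"pics/s_all.png")
E
```

```text
(no output)
```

View pics/t_tongs.png

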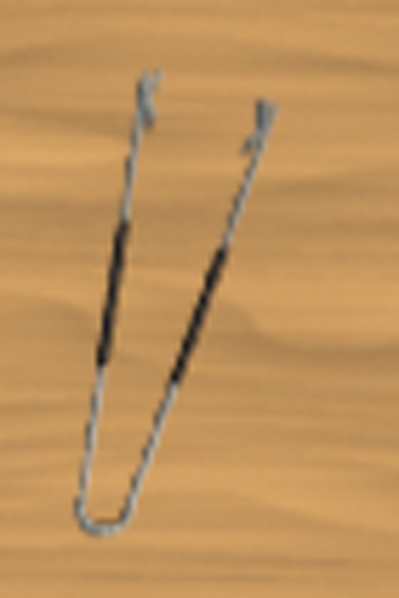

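View pics/t_die.png

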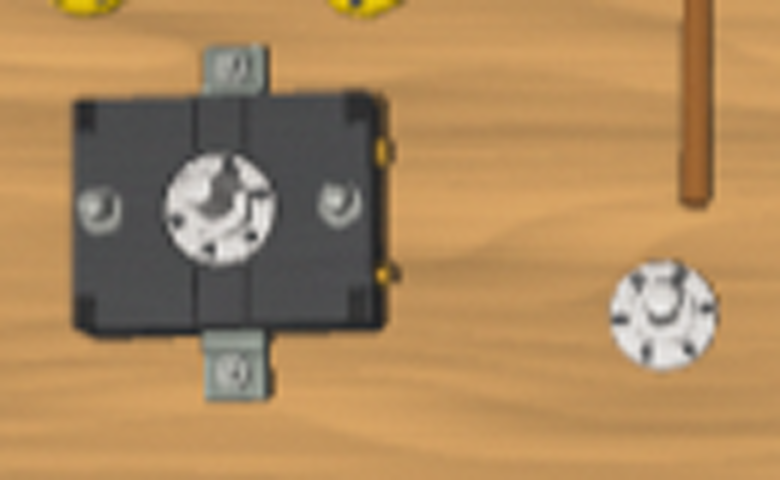

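View pics/s_all.png

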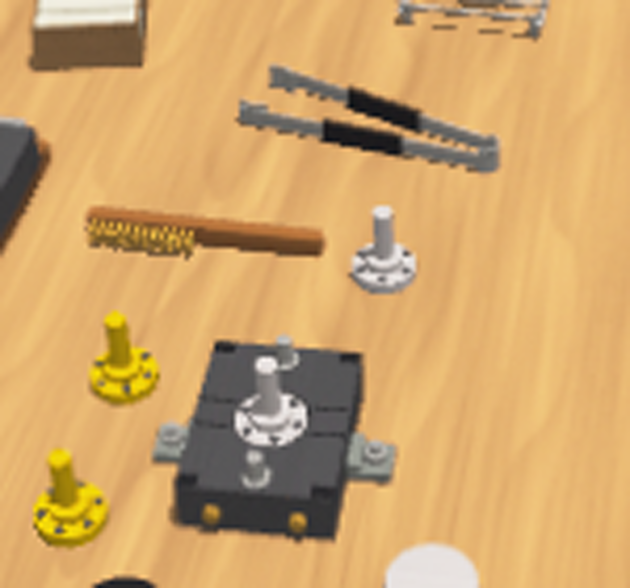

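Run:
```python
from h import *
print("campos",ray("top",(0,0))[0],ray("side",(0,0))[0])
T=cv2.imread("pics/top0.png");S=cv2.imread("pics/side0.png")
def blobs(im,m,box,mn):
    u0,u1,v0,v1=box;mm=np.zeros(m.shape,np.uint8);mm[v0:v1,u0:u1]=m[v0:v1,u0:u1]
    n,l,st,ce=cv2.connectedComponentsWithStats(mm)
    for i in range(1,n):
        if st[i,4]>=mn: yield l==i,ce[i],st[i,4]
print("sleeves top")
cs=[]
for m,c,a in blobs(T,(T.max(2)<80).astype(np.uint8),(285,355,120,225),8):
    p=onz("top",c,18);v,u=np.nonzero(m)
    P=np.array([onz("top",x,18)[:2] for x in zip(u,v)]);w=np.linalg.svd(P-P.mean(0))[2][0];w*=np.sign(w[0])
    print(c,a,p,np.degrees(np.arctan2(w[1],w[0])));cs.append(p)
print("mid",np.mean(cs,0), "sep",np.linalg.norm(cs[0]-cs[1]))
d=cs[0]-cs[1];print("normal dir axis deg",np.degrees(np.arctan2(-d[0],d[1])),)
print("sleeves side")
for m,c,a in blobs(S,(S.max(2)<60).astype(np.uint8),(195,275,160,195),8):
    print(c,a,onz("side",c,12))
# bow, jaws
def tc(u,v):return(285+u/5.7,120+v/5.7)
for nm,q in dict(bow=(103,530),jl=(148,98),jr=(262,122)).items(): print(nm,tc(*q),onz("top",tc(*q),14))
def td(u,v):return(140+u/6,135+v/6)
for nm,q,z in (("pl",(101,203),67),("pr",(342,198),67),("clfar",(236,45),26),("clnear",(236,402),26),("flange",(220,209),45)): print(nm,onz("top",td(*q),z))
for nm,q,z in (("BL",(72,335),45),("TL",(75,103),45),("TR",(373,93),45),("BR",(378,326),45)): print(nm,onz("top",td(*q),z))
def sc(u,v):return(150+u/4.2,150+v/4.2)
print("sprue side",onz("side",sc(265,362),99), "base flange side",onz("side",sc(271,419),45))
print("cooled_a",onz("side",sc(382,212),66),"ptop",onz("side",sc(286,340),67),onz("side",sc(256,456),67))
print("proj sprue", proj("top",onz("side",sc(265,362),99)))
```

```text
campos [ 354.47780004  -31.81206986 1190.33082598] [314.03625403 998.35290643 942.18168232]
sleeves top
[304.0625 171.25  ] 32 [ 566.72652768 -161.03967255   18.        ] -8.186836297225321
[319.26666667 174.8       ] 30 [ 557.19051725 -205.10686658   18.        ] -19.672223135090377
mid [ 561.95852246 -183.07326956   18.        ] sep 45.08717206166431
normal dir axis deg -12.210366176104621
sleeves side
[240.82191781 175.93150685] 73 [ 553.15020519 -200.91078577   12.        ]
[235.51807229 182.6746988 ] 83 [ 564.91641386 -157.28473075   12.        ]
bow (303.0701754385965, 212.98245614035088) [ 446.16515762 -159.18781445   14.        ]
jl (310.96491228070175, 137.19298245614036) [ 669.28980898 -181.38005608   14.        ]
jr (330.96491228070175, 141.40350877192984) [ 657.89709265 -240.22135914   14.        ]
pl [556.8558442  251.69099266  67.        ]
pr [561.25893175 140.68561849  67.        ]
clfar [642.68457574 200.924225    26.        ]
clnear [470.0046998  193.38777025  26.        ]
flange [558.99380179 201.15492208  45.        ]
BL [498.07301741 267.64857073  45.        ]
TL [608.53961231 272.00848129  45.        ]
TR [615.96432522 131.35645528  45.        ]
BR [504.9829334 124.9732556  45.       ]
sprue side [557.06157988 205.85274452  99.        ] base flange side [555.38271226 208.95464043  45.        ]
cooled_a [ 5.14305691e+02 -2.47406769e-02  6.60000000e+01] ptop [556.49080157 151.70921732  67.        ] [551.70640349 262.74215062  67.        ]
proj sprue [170.96743612 166.90106824]
```

Run:
```python
from h import *
def td(u,v):return(140+(u+.5)/6-.5,135+(v+.5)/6-.5)
def sc(u,v):return(150+(u+.5)/4.2-.5,150+(v+.5)/4.2-.5)
def tc(u,v):return(285+(u+.5)/5.7-.5,120+(v+.5)/5.7-.5)
print("a flange top",onz("top",td(663,314),12)," side flange",onz("side",sc(383,264),12),"side sprue",onz("side",sc(382,212),66))
print("die flange top",onz("top",td(220,209),45),"side",onz("side",sc(270,419),45),"sprue",onz("side",sc(265,362),99))
for q in((215,341),(362,353),(178,497),(340,509)):print("side die corner",onz("side",sc(*q),45))
for q in((217,342),(358,353)):print(onz("side",sc(*q),45))
T=cv2.imread("pics/top0.png");crop("pics/top0.png",150,210,140,205,9,"pics/a.png")
crop("pics/side0.png",185,250,220,285,9,"pics/b.png")
```

```text
a flange top [518.89904237  -5.95053506  12.        ]  side flange [ 5.15723013e+02 -2.83065229e-01  1.20000000e+01] side sprue [515.899654    -1.71299327  66.        ]
die flange top [560.16317067 202.38273084  45.        ] side [557.54484332 207.77995073  45.        ] sprue [558.50362529 204.54633491  99.        ]
side die corner [615.81114405 138.82079827  45.        ]
side die corner [506.03006823 132.89380713  45.        ]
side die corner [602.49727779 287.64632526  45.        ]
side die corner [492.43805434 279.29629571  45.        ]
[614.07995458 139.58529411  45.        ]
[508.92672336 133.37858094  45.        ]
```

View pics/a.png

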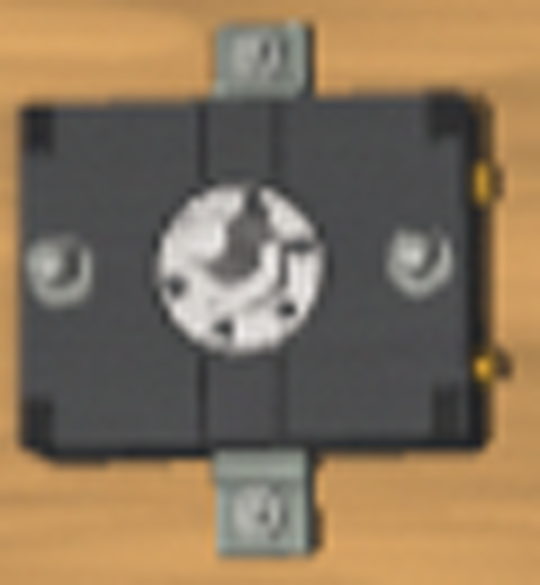

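View pics/b.png

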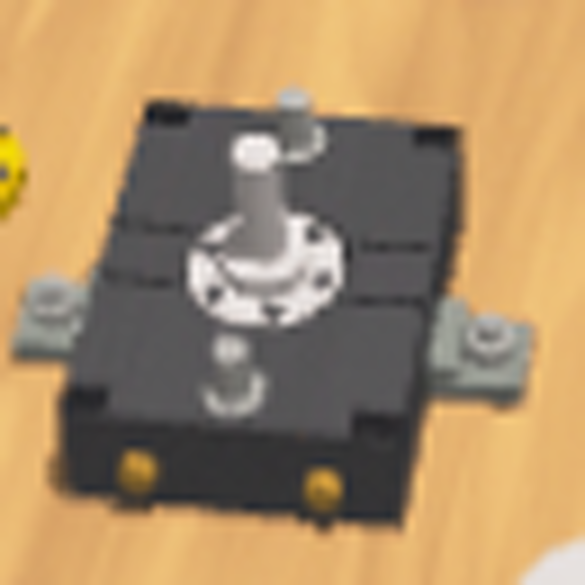

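Emit:
{"fn": "drive_tool", "kwargs": {"increments": [[1,[0,0,0],-0.066],[1,[0.105,0.138,0],0],[1,[0.105,0.138,0],0],[1,[0.105,0.138,0],0],[1,[0.105,0.138,0],0],[1,[0.105,0.138,0],0],[1,[0.105,0.138,0],0],[1,[0.105,0.138,0],0],[1,[0.105,0.138,0],0],[1,[0.105,0.138,0],0],[1,[0.105,0.138,0],0],[1,[0.105,0.138,0],0],[1,[0.105,0.138,0],0],[1,[0.105,0.138,0],0],[1,[0.105,0.138,0],0],[1,[0.105,0.138,0],0],[1,[0.105,0.138,0],0],[1,[0,0,0],0]]}}

```text
clock: 2.35
position: [560.2, -182.0, 240.7]
ee_rot: [0.993, -0.12, -0.001, 0.0]
contact_force: [-0.3, 0.1, 0.3]
gripper_width: 85.1
```

Emit:
{"fn": "drive_tool", "kwargs": {"increments": [[1,[0,0,0.2],0],[1,[0,0,0.15],0],[1,[0,0,0.1],0],[1,[0,0,0],0]]}}

```text
clock: 2.85
position: [557.7, -178.3, 104.8]
ee_rot: [0.993, -0.118, -0.003, 0.0]
contact_force: [-0.4, -0.7, 0.7]
gripper_width: 85.8
```

Run:
```python
from h import *
for n in("side","top"):
    im=get_image(n);cv2.imwrite(f"pics/{n}1.png",im[:,:,::-1])
crop("pics/side1.png",190,290,120,210,6,"pics/s1c.png")
crop("pics/top1.png",270,370,110,220,5,"pics/t1c.png")
```

```text
(no output)
```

View pics/s1c.png

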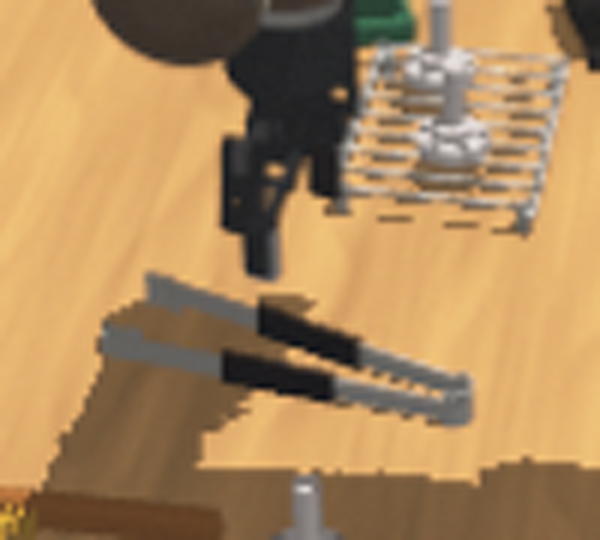

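View pics/t1c.png

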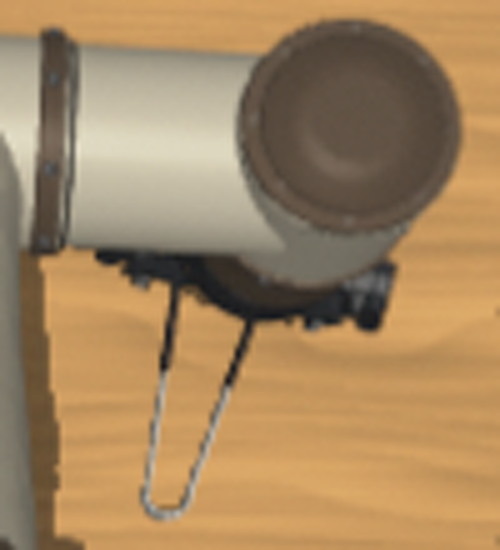

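Run:
```python
from h import *
s=read_state();print(s["position"],s["ee_rot"])
u=np.array([.235,.972,0])
P=s["position"]
for z in (95,100,107):
  print(z,onz("side",(233.4,165.4),z), "pred",P+u*50)
  print(proj("side",np.r_[(P+u*50)[:2],z]))
# sleeve predicted edges in side view, given tongs center
for C in ((560.5,-181),(559,-179),(562,-183)):
  a=-np.radians(13.5);ax=np.array([np.cos(a),np.sin(a)]);ay=np.array([-ax[1],ax[0]])
  print(C,[ (proj("side",np.r_[np.array(C)+ay*k,12])).round(1) for k in(22,-22)],[ (proj("top",np.r_[np.array(C)+ay*k,20])).round(1) for k in(22,-22)])
```

```text
[ 560.44245099 -178.84569937  108.33309825] [ 9.93070278e-01 -1.17520304e-01  5.99647054e-04  2.04614780e-04]
95 [ 569.19212336 -150.30302083   95.        ] pred [ 572.19245099 -130.24569937  108.33309825]
[231.43416451 168.61251294]
100 [ 567.68621338 -143.52374342  100.        ] pred [ 572.19245099 -130.24569937  108.33309825]
[231.39152096 167.46237725]
107 [ 565.57793942 -134.03275506  107.        ] pred [ 572.19245099 -130.24569937  108.33309825]
[231.3315854  165.84382365]
(560.5, -181) [array([235.4, 182.3]), array([240.3, 175.6])] [array([303.6, 171.5]), array([318.4, 175.3])]
(559, -179) [array([235.7, 182.6]), array([240.6, 176. ])] [array([302.9, 172. ]), array([317.7, 175.8])]
(562, -183) [array([235.2, 181.9]), array([240. , 175.3])] [array([304.3, 171. ]), array([319.1, 174.8])]
```

Emit:
{"fn": "drive_tool", "kwargs": {"increments": [[1,[0,0,0.15],0],[1,[0,0,0.1],0],[1,[0,0,0.04],0],[1,[0,0,0.02],0],[1,[0,0,0],0],[1,[0,0,0],0]]}}

```text
clock: 3.7
position: [560.7, -179.2, 15.6]
ee_rot: [0.993, -0.118, 0.001, -0.0]
contact_force: [-0.1, -0.1, 0.7]
gripper_width: 85.5
```

Run:
```python
from h import *
for n in("side",):
    im=get_image(n);cv2.imwrite(f"pics/{n}2.png",im[:,:,::-1])
crop("pics/side2.png",190,290,120,210,6,"pics/s2c.png")
print(read_state()["position"])
```

```text
[ 560.57363557 -179.27667145   15.46483184]
```

View pics/s2c.png

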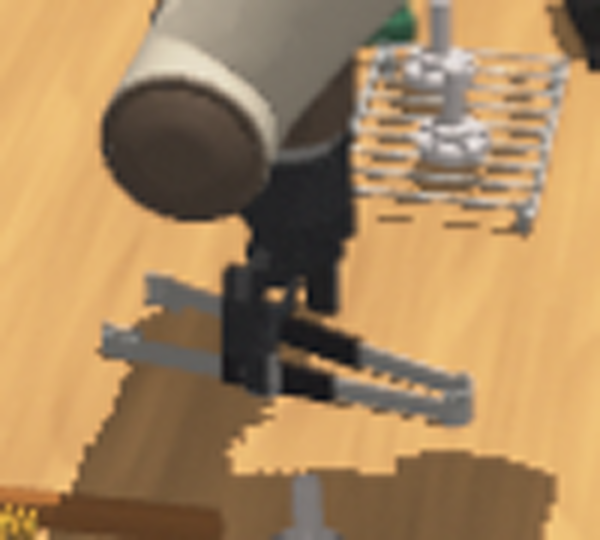

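Emit:
{"fn": "drive_tool", "kwargs": {"increments": [[1,[0,0,0.009],0],[0.2,[0,0,0],0],[0.1,[0,0,0],0],[0.0,[0,0,0],0],[-0.06,[0,0,0],0],[-0.06,[0,0,0],0],[-0.06,[0,0,0],0],[-0.06,[0,0,0],0]]}}

```text
clock: 4.75
position: [560.7, -179.3, 13.0]
ee_rot: [0.993, -0.118, 0.001, 0.0]
contact_force: [0.0, 0.6, 5.0]
gripper_width: 40.3
```

Run:
```python
from h import *
for n in("side",):
    im=get_image(n);cv2.imwrite(f"pics/{n}3.png",im[:,:,::-1])
crop("pics/side3.png",190,290,120,210,6,"pics/s3c.png")
s=read_state();print(s["position"],s["gripper_width"],s["contact_force"])
```

```text
[ 560.65785957 -179.28197205   12.97635508] 40.33184747775703 [-1.68060934  0.22977075  6.38009612]
```

View pics/s3c.png

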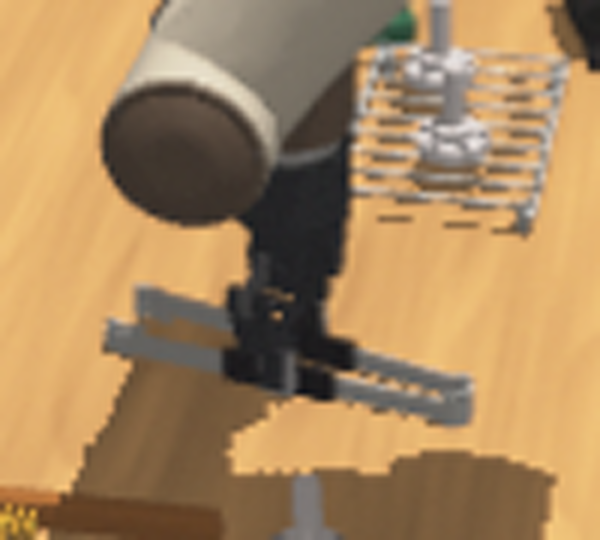

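Emit:
{"fn": "drive_tool", "kwargs": {"increments": [[-0.06,[0,0,-0.02],0],[-0.06,[0,0,-0.04],0],[-0.06,[0,0,-0.06],0],[-0.06,[0,0,-0.08],0],[-0.06,[0,0,-0.1],0],[-0.06,[0,0,-0.1],0],[-0.06,[0,0,-0.08],0],[-0.06,[0,0,-0.04],0],[-0.06,[0,0,0],0],[-0.06,[0,0,0],0]]}}

```text
clock: 6.05
position: [559.0, -179.0, 166.4]
ee_rot: [0.993, -0.118, -0.001, -0.0]
contact_force: [-0.3, -0.2, -1.6]
gripper_width: 40.4
```

Run:
```python
from h import *
for n in("side",):
    im=get_image(n);cv2.imwrite(f"pics/{n}4.png",im[:,:,::-1])
crop("pics/side4.png",170,300,80,200,5,"pics/s4c.png")
s=read_state();print(s["position"],s["gripper_width"],s["contact_force"])
```

```text
[ 559.04353955 -179.03466017  166.27235627] 40.0074061643401 [-0.98002779  0.18845829 -2.45101575]
```

View pics/s4c.png

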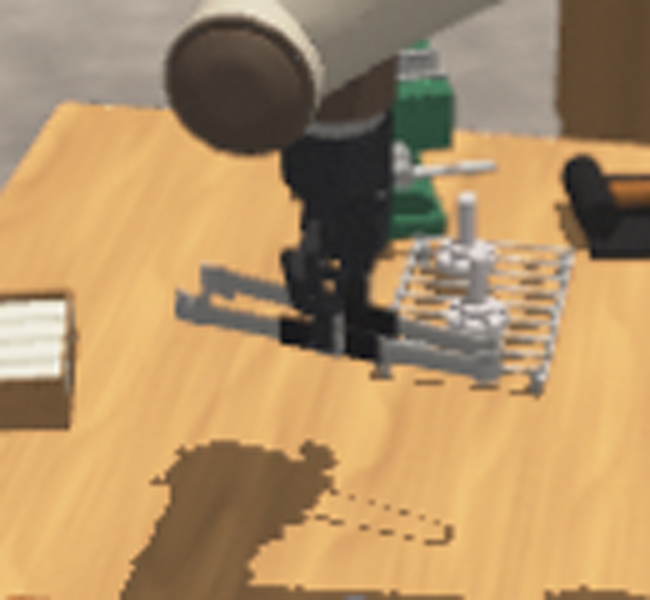

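Emit:
{"fn": "drive_tool", "kwargs": {"increments": [[-0.06,[0,0,0],-0.035],[-0.06,[0,0,0],-0.035],[-0.06,[0,0,0],-0.035],[-0.06,[0,0,0],-0.033],[-0.06,[-0.02,-0.05,0],0],[-0.06,[-0.04,-0.1,0],0],[-0.06,[-0.04,-0.1,0],0],[-0.06,[-0.04,-0.1,0],0],[-0.06,[-0.04,-0.1,0],0],[-0.06,[-0.04,-0.1,0],0],[-0.06,[-0.04,-0.1,0],0],[-0.06,[-0.04,-0.1,0],0],[-0.06,[-0.04,-0.1,0],0],[-0.06,[-0.04,-0.1,0],0],[-0.06,[-0.04,-0.1,0],0],[-0.06,[-0.04,-0.1,0],0],[-0.06,[-0.04,-0.1,0],0],[-0.06,[-0.003,-0.025,0],0],[-0.06,[0,0,0],0],[-0.06,[0,0,0],0]]}}

```text
clock: 8.6
position: [394.0, 196.4, 167.4]
ee_rot: [1.0, 0.019, -0.0, 0.0]
contact_force: [0.8, 0.7, -2.1]
gripper_width: 40.4
```

Run:
```python
from h import *
for n in("side","top"):
    im=get_image(n);cv2.imwrite(f"pics/{n}5.png",im[:,:,::-1])
crop("pics/side5.png",160,320,160,290,4.8,"pics/s5c.png")
s=read_state();print(s["position"],s["ee_rot"],s["gripper_width"],s["contact_force"])
```

```text
[394.15810644 196.35098886 167.47862615] [ 9.99822183e-01  1.88560315e-02 -1.69149238e-04  1.54325502e-04] 40.11016213088527 [ 0.49841283 -0.18195204 -1.26621684]
```

View pics/s5c.png

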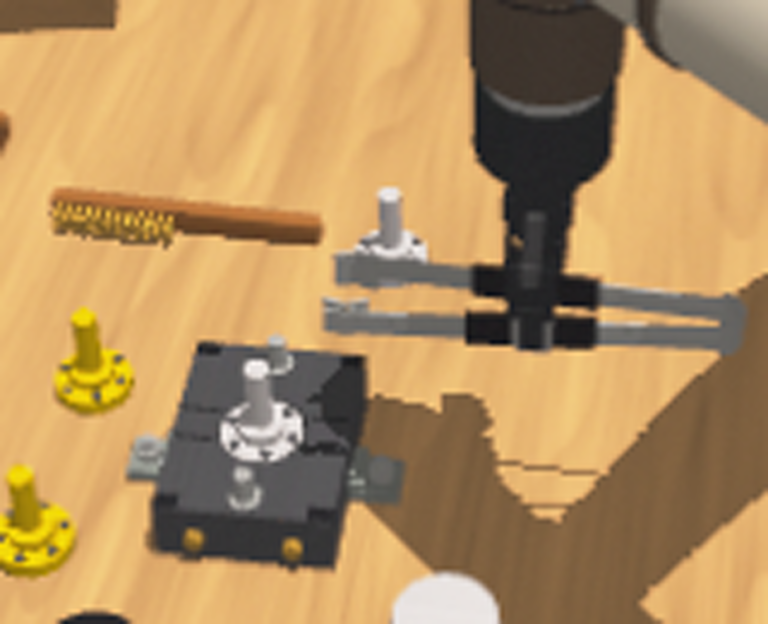

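View pics/top5.png

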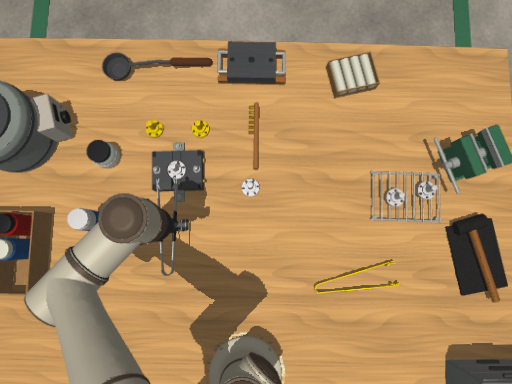

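Run:
```python
from h import *
crop("pics/top5.png",145,215,150,215,9,"pics/t5c.png")
crop("pics/side5.png",215,280,205,245,10,"pics/s5d.png")
```

```text
(no output)
```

View pics/t5c.png

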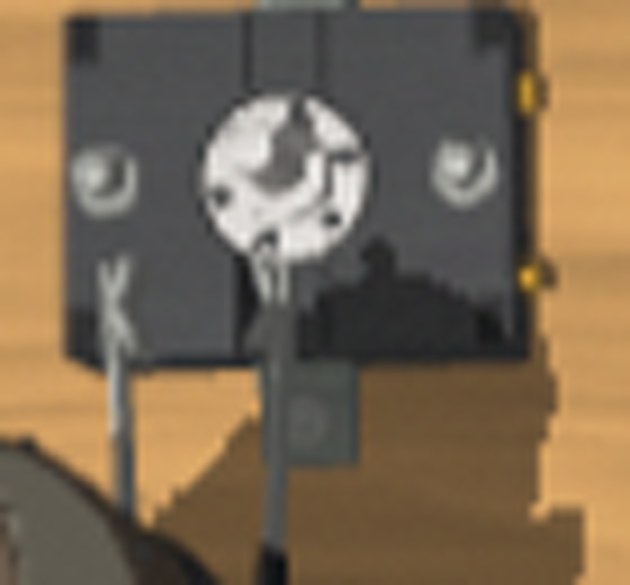

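View pics/s5d.png

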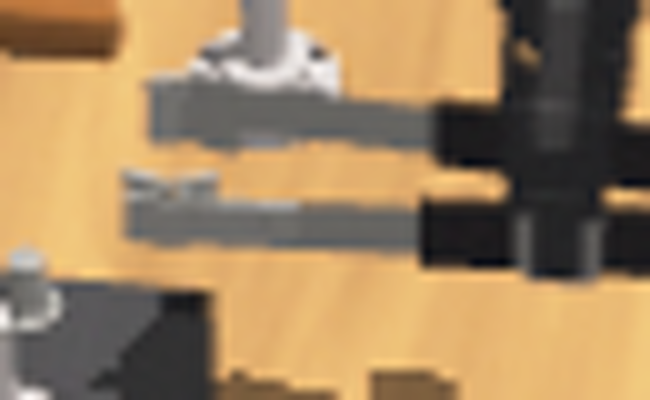

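Run:
```python
from h import *
t=lambda u,v:(145+(u+.5)/9-.5,150+(v+.5)/9-.5)
s=lambda u,v:(215+(u+.5)/10-.5,205+(v+.5)/10-.5)
P=np.array([394.1,196.4]);x=np.array([.9992,.0377]);y=np.array([-x[1],x[0]])
def tt(p):
    d=p[:2]-P;return (d@x).round(1),(d@y).round(1)
for nm,q in (("Ltip",(118,258)),("Lmid",(118,300)),("Rtip",(272,250)),("Rmid",(275,292))):
    p=onz("top",t(*q),178);print(nm,p,"tool-frame fwd/left",tt(p))
# side: near(left) jaw top edge front (125,172), bottom front (125,235); far jaw top front (150,78)
for nm,q,z in (("L top front",(128,174),178),("L bot front",(128,238),154),("R top front",(150,78),178),("R bot front",(152,138),154)):
    p=onz("side",s(*q),z);print(nm,p,tt(p))
```

```text
Ltip [513.22904811 220.40369083 178.        ] tool-frame fwd/left (np.float64(119.9), np.float64(19.5))
Lmid [501.51833065 219.81688178 178.        ] tool-frame fwd/left (np.float64(108.2), np.float64(19.3))
Rtip [516.25403923 177.95726296 178.        ] tool-frame fwd/left (np.float64(121.4), np.float64(-23.0))
Rmid [504.5533653  176.60513398 178.        ] tool-frame fwd/left (np.float64(109.6), np.float64(-23.9))
L top front [508.72934129 221.34094937 178.        ] (np.float64(115.5), np.float64(20.6))
L bot front [509.56262647 221.80072558 154.        ] (np.float64(116.3), np.float64(21.0))
R top front [510.71819989 182.58362457 178.        ] (np.float64(116.0), np.float64(-18.2))
R bot front [511.21460523 181.45590702 154.        ] (np.float64(116.5), np.float64(-19.3))
```

Emit:
{"fn": "drive_tool", "kwargs": {"increments": [[-0.06,[0,-0.007,0.03],0],[-0.06,[0,0,0.07],0],[-0.06,[0,0,0.09],0],[-0.06,[0,0,0.065],0],[-0.06,[0,0,0.03],0],[-0.06,[0,0,0],0],[-0.06,[0.02,0,0],0],[-0.06,[0.04,0,0],0],[-0.06,[0.04,0,0],0],[-0.06,[0.02,0,0],0],[-0.06,[0,0,0],0],[-0.06,[0,0,0],0]]}}

```text
clock: 10.2
position: [429.7, 200.3, 82.0]
ee_rot: [1.0, 0.019, -0.0, 0.0]
contact_force: [0.2, 0.2, -1.2]
gripper_width: 40.4
```

Run:
```python
from h import *
for n in("side","top"):
    im=get_image(n);cv2.imwrite(f"pics/{n}6.png",im[:,:,::-1])
crop("pics/side6.png",180,290,210,290,7,"pics/s6c.png")
crop("pics/top6.png",145,215,140,205,9,"pics/t6c.png")
s=read_state();print(s["position"],s["ee_rot"],s["gripper_width"],s["contact_force"])
```

```text
[429.59452417 200.46932038  82.05691308] [ 9.99806172e-01  1.96869944e-02 -1.67087938e-04  1.16661708e-04] 40.11162634487109 [-0.09745001 -0.87117058 -1.73445766]
```

View pics/s6c.png

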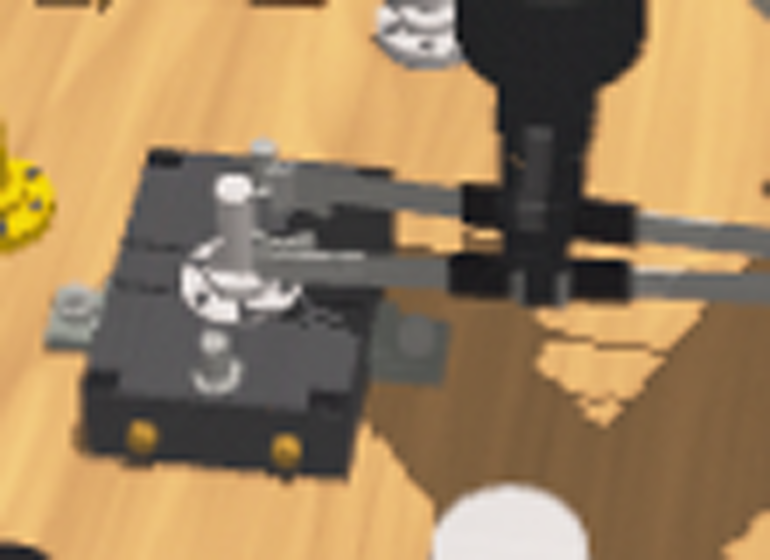

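View pics/t6c.png

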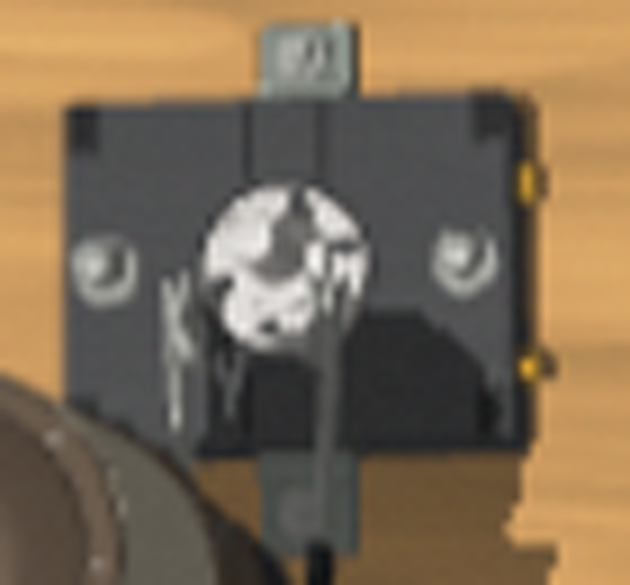

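Emit:
{"fn": "drive_tool", "kwargs": {"increments": [[-0.06,[0.02,0,0],0],[-0.06,[0.03,0,0],0],[-0.06,[0.02,0,0],0],[-0.06,[0.007,0,0],0],[-0.06,[0,0,0],0],[-0.06,[0,0,0],0]]}}

```text
clock: 11.05
position: [452.8, 201.4, 82.1]
ee_rot: [1.0, 0.02, -0.0, 0.0]
contact_force: [-0.6, 0.6, -1.7]
gripper_width: 40.4
```

Run:
```python
from h import *
for n in("side","top"):
    im=get_image(n);cv2.imwrite(f"pics/{n}7.png",im[:,:,::-1])
crop("pics/side7.png",195,250,220,270,12,"pics/s7c.png")
crop("pics/top7.png",150,210,145,195,12,"pics/t7c.png")
s=read_state();print(s["position"],s["ee_rot"],s["gripper_width"],s["contact_force"])
```

```text
[452.82710319 201.47947492  82.10954124] [ 9.99806978e-01  1.96468966e-02 -7.25137550e-05  2.88933330e-05] 39.83404943207311 [-1.40309894 -0.24410574 -1.93565929]
```

View pics/s7c.png

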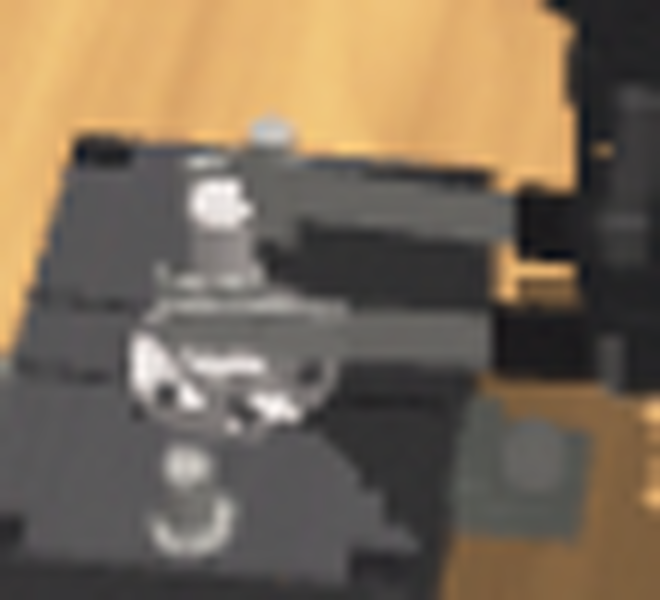

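View pics/t7c.png

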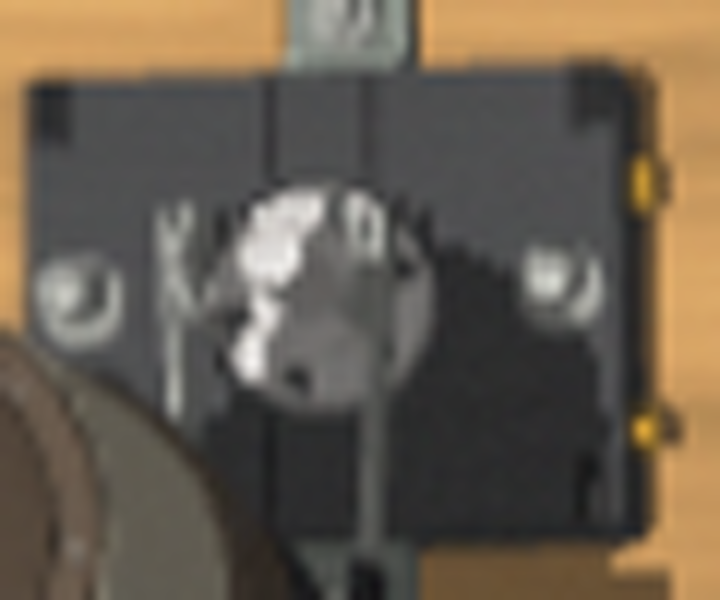

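Emit:
{"fn": "drive_tool", "kwargs": {"increments": [[-0.12,[0,0,0],0],[-0.18,[0,0,0],0],[-0.22,[0,0,0],0],[-0.26,[0,0,0],0],[-0.29,[0,0,0],0],[-0.32,[0,0,0],0],[-0.32,[0,0,0],0]]}}

```text
clock: 12.02
position: [453.0, 201.4, 82.1]
ee_rot: [1.0, 0.019, -0.0, 0.0]
contact_force: [0.4, -1.0, -1.1]
gripper_width: 29.1
```

Run:
```python
from h import *
for n in("side","top"):
    im=get_image(n);cv2.imwrite(f"pics/{n}8.png",im[:,:,::-1])
crop("pics/side8.png",195,250,220,270,12,"pics/s8c.png")
crop("pics/top8.png",150,210,145,195,12,"pics/t8c.png")
s=read_state();print(s["position"],s["ee_rot"],s["gripper_width"],s["contact_force"])
```

```text
[453.01204219 201.40985117  82.11555434] [ 9.99809337e-01  1.95265137e-02 -3.57549784e-05  5.89729480e-05] 29.187136266759293 [ 0.09766701 -0.5091642  -0.79884596]
```

View pics/s8c.png

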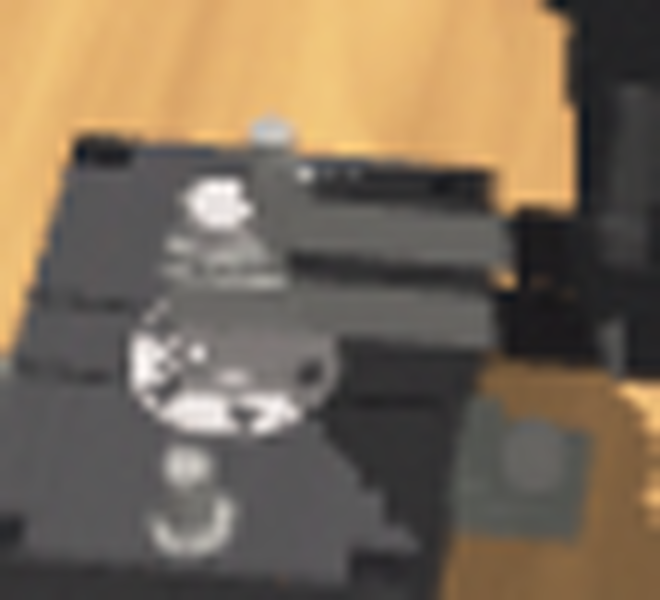

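View pics/t8c.png

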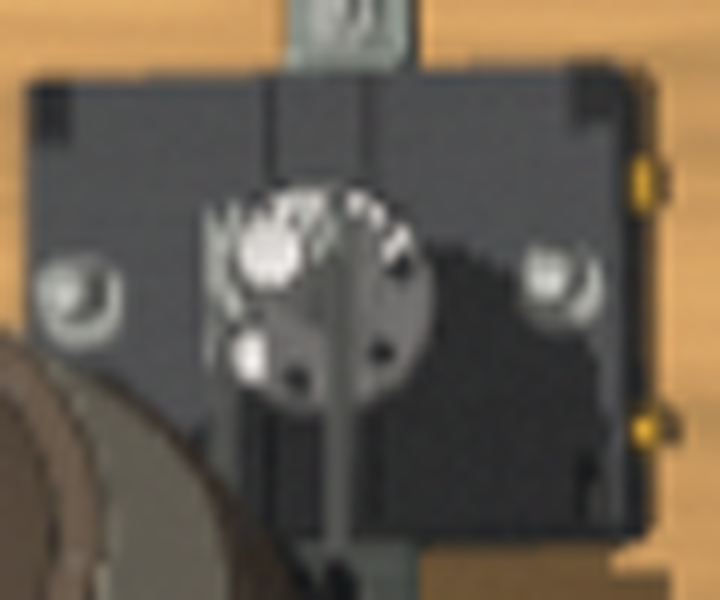

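Emit:
{"fn": "drive_tool", "kwargs": {"increments": [[-0.36,[0,0,0],0],[-0.4,[0,0,0],0],[-0.5,[0,0,0],0],[-0.7,[0,0,0],0],[-1,[0,0,0],0],[-1,[0,0,0],0],[-1,[0,0,0],0],[-1,[0,0,0],0]]}}

```text
clock: 13.12
position: [453.0, 201.5, 82.1]
ee_rot: [1.0, 0.02, -0.0, 0.0]
contact_force: [-0.7, -2.9, 0.6]
gripper_width: 26.4
```

Run:
```python
from h import *
for n in("side","top"):
    im=get_image(n);cv2.imwrite(f"pics/{n}9.png",im[:,:,::-1])
crop("pics/side9.png",195,295,200,270,7,"pics/s9c.png")
crop("pics/top9.png",150,210,145,195,12,"pics/t9c.png")
s=read_state();print(s["position"],s["ee_rot"],s["gripper_width"],s["contact_force"],s["wrist_torque"])
```

```text
[452.99623987 201.47765204  82.1228963 ] [ 9.99808390e-01  1.95749967e-02 -3.77941726e-05  3.51542619e-05] 26.21190728814452 [-0.27597815 -2.61821824  0.40911566] [-0.59889425 -0.12809454 -0.18801232]
```

View pics/s9c.png

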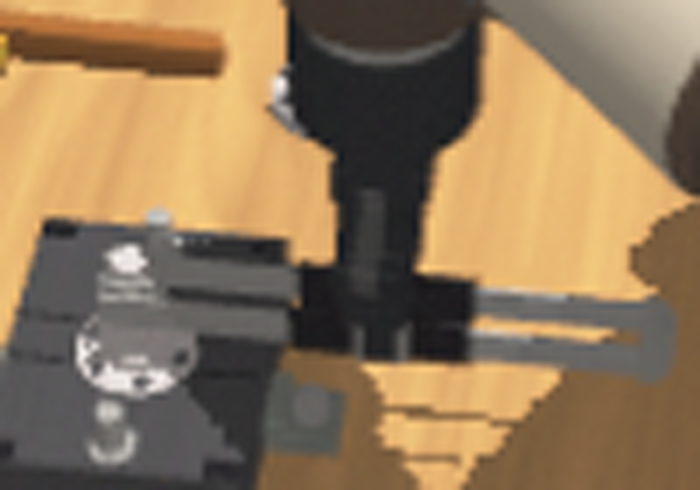

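View pics/t9c.png

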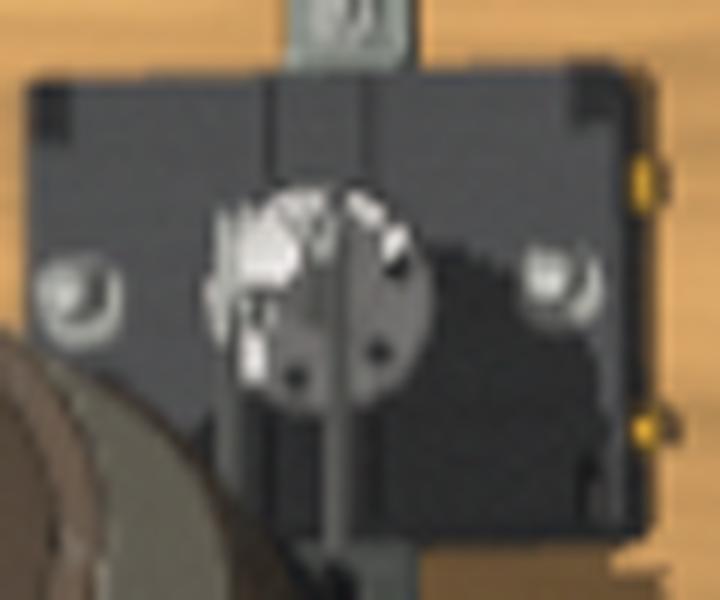

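Emit:
{"fn": "drive_tool", "kwargs": {"increments": [[-1,[0,0.003,0],0],[-1,[0,0,0],0],[-1,[0,0,-0.01],0],[-1,[0,0,-0.01],0],[-1,[0,0,-0.01],0],[-1,[0,0,-0.01],0],[-1,[0,0,-0.015],0],[-1,[0,0,-0.02],0],[-1,[0,0,0],0]]}}

```text
clock: 14.35
position: [453.4, 200.9, 105.3]
ee_rot: [1.0, 0.02, 0.001, -0.0]
contact_force: [-0.0, -0.0, -2.8]
gripper_width: 26.5
```

Run:
```python
from h import *
for n in("side",):
    im=get_image(n);cv2.imwrite(f"pics/{n}10.png",im[:,:,::-1])
crop("pics/side10.png",195,295,200,270,7,"pics/s10c.png")
s=read_state();print(s["position"],s["ee_rot"],s["gripper_width"],s["contact_force"],s["wrist_torque"])
```

```text
[453.16309027 200.75911587 104.9510272 ] [ 9.99807915e-01  1.95954782e-02  2.79735587e-04 -2.67412881e-04] 26.255453524677346 [-1.07370829  0.57303132 -2.67013367] [-0.03302564  0.12964159 -0.02771308]
```

View pics/s10c.png

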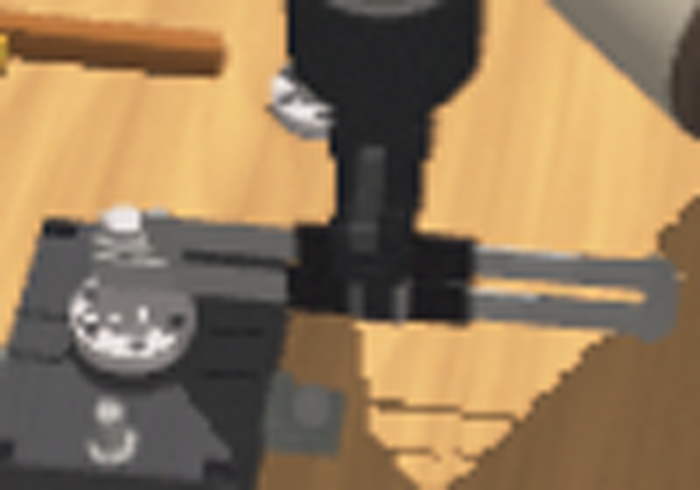

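Casting has come free cleanly. Raise further.

Emit:
{"fn": "drive_tool", "kwargs": {"increments": [[-1,[0,0,-0.02],0],[-1,[0,0,-0.035],0],[-1,[0,0,-0.05],0],[-1,[0,0,-0.06],0],[-1,[0,0,-0.06],0],[-1,[0,0,-0.05],0],[-1,[0,0,-0.03],0],[-1,[0,0,-0.015],0],[-1,[0,0,0],0],[-1,[0,0,0],0],[-1,[0,0,0],0],[-1,[0,0,0],0],[-1,[0,0,0],0],[-1,[0,0,0],0]]}}

```text
clock: 16.15
position: [453.1, 200.6, 200.6]
ee_rot: [1.0, 0.02, -0.0, 0.0]
contact_force: [0.4, -0.4, -2.1]
gripper_width: 26.2
```

Run:
```python
from h import *
for n in("side","top"):
    im=get_image(n);cv2.imwrite(f"pics/{n}11.png",im[:,:,::-1])
crop("pics/side11.png",180,300,180,280,6,"pics/s11c.png")
s=read_state();print(s["position"],s["ee_rot"],s["gripper_width"],s["contact_force"],s["joint_vel"])
```

```text
[453.04773249 200.62914523 200.60145867] [ 9.99807896e-01  1.96002845e-02 -5.81606272e-06  1.00808189e-05] 26.23529165789599 [-0.0522753   0.20670474 -2.90292504] [ 6.85664411e-05  1.54195189e-03  2.53301347e-04  2.66909069e-03
 -1.71628851e-03  7.94870657e-04]
```

View pics/s11c.png

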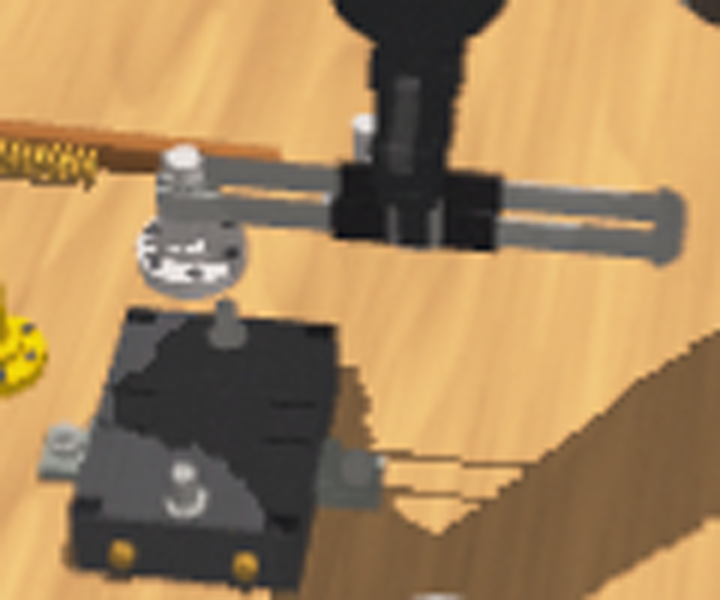

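View pics/top11.png

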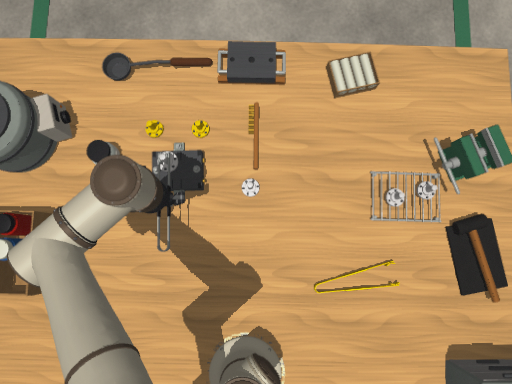

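```bash
python3 -c "
from bench import *
print(job_done())"
```

```text
the job is handed in; nothing more can be done
None
```

I picked up the grey steel tongs by their sleeves and carried them half squeezed to the die. There I closed the jaws on the sprue, lifted the casting straight up, and handed the job in at about 16 s of the 45 s. The interface gave no verdict, so whether it passed is not confirmed.

**Last checks:**
- **Lift:** the tool rose about 118 mm from where the jaws closed, to a TCP height of 200.6 mm.
- **Hold:** the side picture shows the casting upright in the jaws, clear of the die. The finger opening was steady at 26.2 mm. The measured load was about 2–3 N downward, in line with tongs plus casting. Joint speeds were close to zero.
- **Other objects:** the last top picture showed the cooled castings, the brush and the yellow look-alikes where they had been. The arm hid the can and part of the jar, so I did not check those two in it.

**What disagreed:** the two cameras differed by about 5 mm on the casting's position. I settled this by comparing jaws and sprue within the same pictures. With the jaws shut there was a sideways force of about 2.6 N, so I shifted the tool 0.9 mm before lifting; by the next reading, partway up, the force was gone.

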